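Park the bottle crate in its bench bay and bar it in

TASK

Slide the tall, heavy crate of reagent bottles across the bench into its low metal bay until it stands fully home against the back stop: push it low near its base with the fingertips, so that it slides upright and neither tips nor leaves the bench. Only then push the retaining bar round with a fingertip until it is shut across the front of the crate. Grasp and lift nothing, leave everything else on the bench where it is, and finish with the robot clear of everything.

Things in the scene. Friction and masses are not known exactly. Their poses are not given: they have to be found in the camera images.
- crate: Loose plywood crate with six brown bottles (white caps) in it; 100 mm deep (its x), 150 mm wide (its y), sides 160 mm high, caps to 200 mm. Origin: centre of its underside; x points away from the robot, z up. 1.5 to 2.1 kg; slides at about 7 to 15 N. Pushed below about 60 mm above the bench it slides; higher it may tip, and above 105 mm it always tips.
- crate_face (a point): Centre of the crate's upright near face (its x = -50 mm), 40 mm above the bench: a good height to push at. With the tool pointing straight down the gripper's body may meet the crate higher up before the fingertips do; lean the tool so that the fingertips lead.
- bay: Fixed aluminium frame, open towards the robot (its -x), rails 20 mm high, no floor. Origin: on the bench, where the centre of the crate's underside belongs; x points into the bay, y left, z up. Back stop face at x = +53 mm, so a crate against it has its origin at x = +3 mm; side rails' inner faces at y = +-84 mm from x = -40 to +56 mm. The crate's axes then agree with the bay's.
- bay_mouth (a point): Middle of the bay's mouth, on the bench at bay x = -84 mm. Here the flared lead-ins stand 216 mm apart; they narrow to 168 mm at x = -40 mm (crate 150 mm).
- bar (a joint): Angle of the retaining bar, rad. 0: shut across the mouth, lying along the bay's -y direction (end stop at 0); grows as it opens, swinging out towards the bay's -x side (at 1.57 it points to -x) and on to +y; end stop at 2.5. It stays where it is left; about 0.15 N m turns it (1.5 N at 100 mm from the pivot).
- bar_pivot (a point): The bar's upright pivot axis, on the left front corner of the bay (bay x = -64, y = +118 mm), 42 mm above the bench, half the height of the bar. The pivot's pin reaches 62 mm above the bench.
- bar_mid (a point): Point on the bar's centre line 100 mm from the pivot, 42 mm above the bench. The bar is a flat steel strip on edge, 10 mm thick, 36 mm high (24 to 60 mm above the bench), reaching 175 mm from the pivot. When it is shut its near face lies at bay x = -69 mm.
- jar: Bystander: clear glass jar with white lid, 72 mm across, 150 mm high, right of the bay. Origin at the centre of the underside.
- beaker: Bystander: glass beaker, 70 mm across, 90 mm high, on the right nearer the robot. Origin at the centre of the underside.
- vial: Bystander: small brown glass jar, 34 mm across, 50 mm high, right of the crate's way. Origin at the centre of the underside.
- tomato: Bystander: tomato, 70 mm across, 55 mm high, behind the bay on the left. Origin at its underside.
- dish: Bystander: flat culture dish, 90 mm across, 16 mm high, on the left. Origin at the centre of the underside.
- carton: Bystander: closed cardboard carton, 110 x 200 x 80 mm high, far left. Origin at the centre of the underside.
- marker: Bystander: white marker pen with black cap, 14 x 130 x 14 mm, lying on the right near the robot. Origin at the centre of the underside.

How it is judged:
On the way, in this order (a step that is already met when the one before it is completed fails the run):
1. the crate stands fully home in the bay while the bar is still open (x of crate in the frame of bay between -0.012 and 0.012 m and y of crate in the frame of bay between -0.015 and 0.015 m and angle between the x axis of crate and the x axis of bay, either way round below 0.12 rad and angle between crate's own z axis and vertical below 0.05 rad and height (world z) of crate below 0.006 m and value of joint bar above 0.6 rad), for 0.2 s.
2. the bar is shut across the crate's front (x of crate in the frame of bay between -0.012 and 0.012 m and y of crate in the frame of bay between -0.015 and 0.015 m and angle between the x axis of crate and the x axis of bay, either way round below 0.12 rad and angle between crate's own z axis and vertical below 0.05 rad and height (world z) of crate below 0.006 m and value of joint bar below 0.15 rad), for 0.2 s.
At the end, for the whole second after the job is handed in: The crate stands upright on the bench in the bay, its centre within 12 mm (in depth) and 15 mm (sideways) of the bay's centre and square to within 0.12 rad, at rest, and the bar is within 0.15 rad of fully shut (all of step 2 and linear speed of crate below 0.01 m/s); the robot touches nothing.
It fails at once if the crate tips (leans more than 0.12 rad) (angle between crate's own z axis and vertical above 0.12 rad).
It fails at once if the crate is lifted off the bench (height (world z) of crate above 0.012 m).
It fails at once if a bystander is shifted more than 25 mm (distance of any of jar, beaker, vial, tomato, dish, carton, marker from where it was at the start of the episode above 0.025 m).
It also fails if it takes over 69 s, if anything falls off the work surface, if the arm or the gripper's body presses on something with over 40 N, if the wrist force passes 120 N, or if a joint passes its speed limit or range.

ROBOT

A 6-joint arm with a two-finger parallel gripper is mounted at the origin on the work surface. World frame = base frame: x ahead of the robot, y to its left, z up, the work surface at z = 0. Lengths are in m, angles in rad, forces in N, time in s.
With the tool pointing down it reaches from about 0.375 to 0.9 m from the base axis. Payload 3.1 kg.
Tool frame: the origin (TCP) lies midway between the tips of the shut fingers; the grasp point (between the pads) lies grip_depth behind it (grip_depth is the distance from the TCP to the grasp point, in m); x points along the fingers, y is the direction in which the jaws open and shut, and the axes are right-handed (so a half turn about x gives the same grasp; the last joint's range is limited). The gripper opens to 85 mm and grips with 20 to 120 N. Pads are 22 mm wide; open, the fingers measure 114 mm over their backs; the gripper's body (76 mm by 85 mm) begins 54 mm behind the grasp point. The pads swing forward as they close: fully open they stand 13 mm farther back than shut.
Start: joints at [-1.325, 0.527, 1.433, -0, 1.181, -0.178], TCP at [0.258, -0.569, 0.231] pointing down, gripper open.
Joint ranges: [-3.08, 3.08], [-0.75, 2.2], [0.22, 2.44], [-1.43, 4.57], [0, 2.65], [-2.85, 2.85]. Speed limits (rad/s): [2.79, 2.79, 3.14, 3.14, 3.14, 3.14].

INTERFACE

Orientations are given as a unit quaternion [x, y, z, w].
In Python, from station import sense, snapshot, camera_model, sign_off, grip_depth gives the robot as it stands.
- The arm moves only by the tool step_arm, never from a script. Its argument "increments" is one flat list of numbers, 5 for each row, row after row: the shift along the tool's x, y, z in units of 60 mm (1.0 is 60 mm), then the turn about the tool's x in units of 5 degrees (1.0 is 5 degrees), then the closure, from 0 (fully open) to 1 (shut). A call has exactly 5 rows; each row is the pose to reach, as a shift and turn from the pose measured when the call began, along the tool's axes at that moment; what a row does not reach only later rows make up. A row lasts 1/8 s, in which the tool goes at most 62.5 mm and 10.7 degrees, less where a joint would pass 70% of its speed; a pose out of reach is approached as far as the arm can. A call with a gripper value outside its range is refused whole. The fingers move at their own pace and stop on an object; "grip_force" is the grip in N (left out, the last holds). Time passes only in rows, so rows that repeat a pose let the fingers close, or fill a call up. It gives the time, the measured TCP pose, the force and the opening at its end, in the units of the state.
- sense(): the state, without advancing time (a new reading comes with each control period).
- snapshot(name): name is "scene" or "top" or "wrist"; returns the picture (384x512x3 uint8, blue, green, red); there is no depth.
- camera_model(name): a dict with "vertical_fov" (degrees; the focal length in pixels is half the picture's height over the tangent of half this angle, whatever the lens; pixels are square), "cx", "cy" (the principal point, pixels), "D" ([k1, k2, p1, p2, k3] as OpenCV has them; the pictures are not rectified), "R" (3x3) and "t" (3): a world point X has camera coordinates R X + t. Camera axes: x right, y down, z forward; pixel columns grow to the right and rows downward; lengths in m; the calibration is good to about 2 mm. A picture is of the moment at which its call begins: read the wrist's pose just before it. camera_model takes no time and is no camera call; for the wrist camera it gives the pose at the moment of the call.
- sign_off(): hands the job in, once; it reports no verdict.
The state is a dict: "t": time; "q": joint angles; "qd": joint speeds; "tau": joint torques, N m; "tcp_pos": TCP position; "tool_rot": TCP orientation; "force": force on the tool from outside, world axes, zero at the start; "ft_torque": the same for the moment, N m; "finger_gap": opening from 0.0 (shut) to 1.0 (fully open).
Only numpy, scipy, OpenCV 4.12 (cv2) and the standard library are available. Lean on these libraries where they do the work, as an engineer would, in place of code of your own. Each camera call takes 0.05 s, during which the arm holds its last target. There are 200 camera calls.

## Working session

There is one attempt and no reset: what is moved stays moved. The work goes in short steps, Python scripts to look and compute and a tool call to move; the robot and the scene stay as the last step left them, time stands still between calls to the robot, and variables do not carry over. Pictures are saved under pics/ and viewed, about 8 in all and at most 12, crops included, and the job is handed in when it is done.

Besides the shell and the picture viewer there is one more tool, called after "Call:" by a JSON object that holds its "name" and its "arguments". step_arm: Moves the arm, as the interface text tells. Its arguments: {"type":"object","properties":{"increments":{"type":"array","items":{"type":"number"}},"grip_force":{"type":"number"}},"required":["increments"]}

```bash
ls; mkdir -p pics; cat > h.py <<'E'
import numpy as np, cv2
from station import sense, snapshot, camera_model, sign_off, grip_depth
def K(m,h=384):
    f=h/2/np.tan(np.radians(m["vertical_fov"])/2); return np.array([[f,0,m["cx"]],[0,f,m["cy"]],[0,0,1]])
def ray(m,uv):
    p=cv2.undistortPoints(np.array(uv,float).reshape(-1,1,2),K(m),np.array(m["D"],float)).reshape(-1,2)
    R=np.array(m["R"]);t=np.array(m["t"])
    d=np.c_[p,np.ones(len(p))]@R; return -R.T@t, d
def plane(m,uv,z):
    o,d=ray(m,uv); s=(z-o[2])/d[:,2]; return o+d*s[:,None]
def proj(m,X):
    R=np.array(m["R"],float);t=np.array(m["t"],float)
    return cv2.projectPoints(np.array(X,float).reshape(-1,1,3),cv2.Rodrigues(R)[0],t,K(m),np.array(m["D"],float))[0].reshape(-1,2)
E
python3 - <<'E'
from h import *
print(sense(),grip_depth if not callable(grip_depth) else grip_depth())
for n in("scene","top"):
    i=snapshot(n);cv2.imwrite(f"pics/{n}0.png",i);m=camera_model(n);print(n,m)
    cv2.imwrite(f"pics/{n}0b.png",cv2.resize(i,(800,600),interpolation=cv2.INTER_CUBIC))
E
```

```text
pics
{'t': 0.0, 'q': array([-1.32450782e+00,  5.28470440e-01,  1.43393256e+00, -1.76983898e-05,
        1.18139868e+00, -1.78524717e-01]), 'qd': array([-0.00030282,  0.00092682,  0.0004647 ,  0.00022381,  0.00096731,
        0.00106693]), 'tau': array([-8.61847366e-04, -4.42357850e+01, -1.78023219e+01, -1.71312677e-04,
        8.48462863e-03, -5.35637071e-06]), 'tcp_pos': array([ 0.25742074, -0.56872097,  0.23032138]), 'tool_rot': array([-0.69118238, -0.14984993,  0.69124686, -0.1482892 ]), 'force': array([-0.67095241,  0.59922632,  0.07024274]), 'ft_torque': array([ 0.00393507, -0.0241445 , -0.02621857]), 'finger_gap': 0.9977031720473462} 0.0187
scene {'vertical_fov': 54.32051235635886, 'cx': 253.51958285850245, 'cy': 198.65823744971118, 'D': array([-0.01135477,  0.        ,  0.        ,  0.        ,  0.        ]), 'R': array([[ 0.28412938,  0.95870691, -0.01231125],
       [ 0.67018922, -0.20777194, -0.71251473],
       [-0.68565072,  0.1941955 , -0.70154914]]), 't': array([-0.20717197, -0.29283177,  1.50208528])}
top {'vertical_fov': 47.49511547664214, 'cx': 261.88376905284906, 'cy': 196.28697926981945, 'D': array([0.0335413, 0.       , 0.       , 0.       , 0.       ]), 'R': array([[ 0.01803859, -0.99955188,  0.02388822],
       [-0.98971076, -0.02124262, -0.14149689],
       [ 0.14194093, -0.02109002, -0.98965044]]), 't': array([0.02595168, 0.53756974, 1.1691953 ])}
```

View pics/scene0b.png

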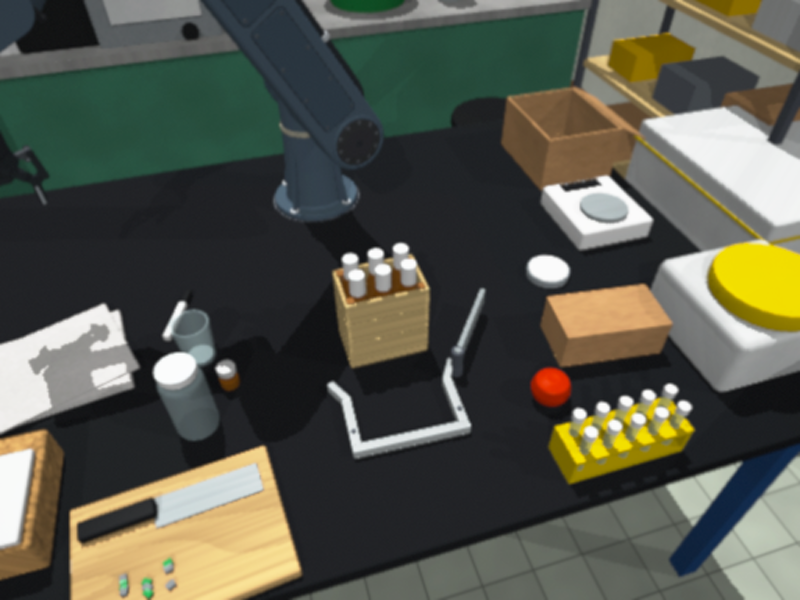

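View pics/top0b.png

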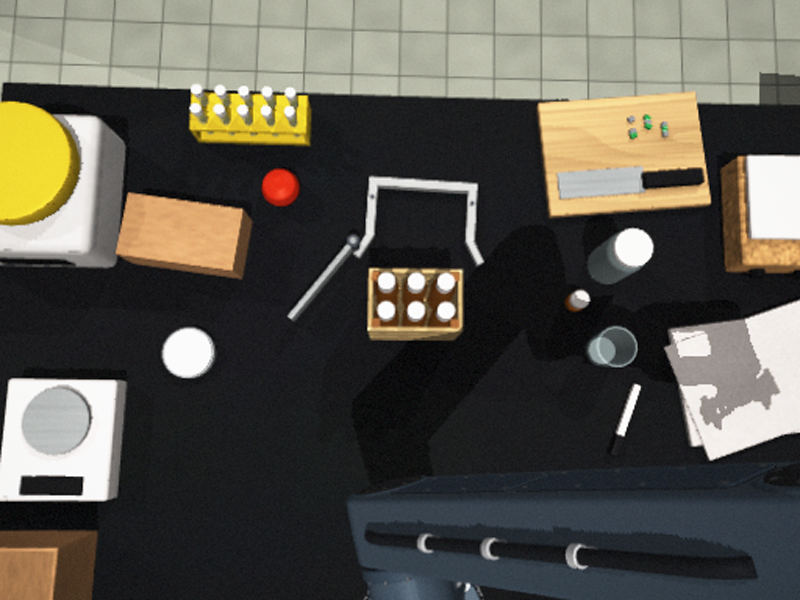

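The scene view shows the crate in front of the open bay at about (380,315), with the bar swung out to (480,290). The top view (up is +x) shows the crate at (415,303), the bay rails from (370,180) to (477,190), and the bar from its pivot at (353,241) to its tip at (292,318). The step moves can't tilt the tool, so I'll push with the back of one open finger.

```bash
python3 - <<'E'
from h import *
m=camera_model("top");i=cv2.imread("pics/top0.png")
h=cv2.cvtColor(i,cv2.COLOR_BGR2HSV)
def rep(name,mask,roi,z):
    M=np.zeros_like(mask);x0,y0,x1,y1=[int(v*.64) for v in roi];M[y0:y1,x0:x1]=mask[y0:y1,x0:x1]
    n,l,s,c=cv2.connectedComponentsWithStats(M)
    k=1+np.argmax(s[1:,4]);cn=max(cv2.findContours((l==k).astype(np.uint8),cv2.RETR_EXTERNAL,cv2.CHAIN_APPROX_NONE)[0],key=len)
    ap=cv2.approxPolyDP(cn,2.2,True)[:,0]; r=cv2.minAreaRect(cn)
    print(name,s[k,4],"\n",np.c_[ap/.64,plane(m,ap,z)].round(3)); b=cv2.boxPoints(r);print(" rect",plane(m,b,z)[:,:2].round(3).tolist(),plane(m,[r[0]],z).round(3))
grey=((h[...,1]<60)&(h[...,2]>90)).astype(np.uint8)
rep("bay",grey,(355,170,490,268),.02)
rep("bar",grey,(280,230,356,330),.06)
wood=((h[...,0]<30)&(h[...,1]>60)&(h[...,2]>60)).astype(np.uint8)
rep("crate",wood,(350,250,480,350),.16)
ng=((h[...,2]>60)).astype(np.uint8)
rep("vial",ng,(560,280,595,315),.05)
rep("dish",ng,(155,320,220,385),.016)
z=cv2.resize(i[100:230,170:320],None,fx=5,fy=4.6,interpolation=cv2.INTER_CUBIC)
s=cv2.imread("pics/scene0.png")
g=cv2.resize(s[140:310,200:330],(459,598),interpolation=cv2.INTER_CUBIC)
cv2.imwrite("pics/c1.png",g)
E
```

```text
bay 1068 
 [[ 3.68750e+02  1.76562e+02  7.80000e-01  1.15000e-01  2.00000e-02]
 [ 3.65625e+02  2.32812e+02  6.74000e-01  1.18000e-01  2.00000e-02]
 [ 3.54688e+02  2.54688e+02  6.33000e-01  1.37000e-01  2.00000e-02]
 [ 3.59375e+02  2.56250e+02  6.30000e-01  1.28000e-01  2.00000e-02]
 [ 3.73438e+02  2.34375e+02  6.71000e-01  1.04000e-01  2.00000e-02]
 [ 3.76562e+02  1.87500e+02  7.60000e-01  1.00000e-01  2.00000e-02]
 [ 4.65625e+02  1.92188e+02  7.55000e-01 -6.40000e-02  2.00000e-02]
 [ 4.65625e+02  2.42188e+02  6.61000e-01 -6.50000e-02  2.00000e-02]
 [ 4.76562e+02  2.64062e+02  6.20000e-01 -8.50000e-02  2.00000e-02]
 [ 4.82812e+02  2.60938e+02  6.26000e-01 -9.60000e-02  2.00000e-02]
 [ 4.73438e+02  2.42188e+02  6.61000e-01 -7.90000e-02  2.00000e-02]
 [ 4.76562e+02  1.82812e+02  7.73000e-01 -8.40000e-02  2.00000e-02]]
 rect [[0.63, 0.137], [0.784, 0.132], [0.774, -0.105], [0.62, -0.096]] [[0.701 0.017 0.02 ]]
bar 283 
 [[3.53125e+02 2.35938e+02 6.57000e-01 1.38000e-01 6.00000e-02]
 [2.89062e+02 3.17188e+02 5.11000e-01 2.44000e-01 6.00000e-02]
 [3.50000e+02 2.48438e+02 6.35000e-01 1.430
[... 918 characters left out ...]
[[0.55, -0.233], [0.58, -0.262], [0.557, -0.285], [0.527, -0.256]] [[ 0.553 -0.259  0.05 ]]
dish 918 
 [[1.78125e+02 3.28125e+02 4.93000e-01 4.45000e-01 1.60000e-02]
 [1.62500e+02 3.43750e+02 4.65000e-01 4.71000e-01 1.60000e-02]
 [1.62500e+02 3.62500e+02 4.32000e-01 4.68000e-01 1.60000e-02]
 [1.78125e+02 3.76562e+02 4.08000e-01 4.39000e-01 1.60000e-02]
 [1.95312e+02 3.76562e+02 4.08000e-01 4.10000e-01 1.60000e-02]
 [2.10938e+02 3.65625e+02 4.28000e-01 3.84000e-01 1.60000e-02]
 [2.14062e+02 3.45312e+02 4.64000e-01 3.80000e-01 1.60000e-02]
 [1.98438e+02 3.28125e+02 4.94000e-01 4.10000e-01 1.60000e-02]]
 rect [[0.495, 0.475], [0.497, 0.382], [0.409, 0.377], [0.407, 0.469]] [[0.452 0.426 0.016]]
```

```bash
cat >> h.py <<'E'
from scipy.spatial.transform import Rotation as Ro
def plan(*w):
    """w: world (x,y,z,yaw of tool y in deg) rows -> increments from the pose now"""
    s=sense();R=Ro.from_quat(s["tool_rot"]).as_matrix();p=s["tcp_pos"];y0=np.degrees(np.arctan2(R[1,1],R[0,1]))
    print("t %.2f"%s["t"],"tcp",p.round(4),"yaw %.1f"%y0,"tilt",R[:,0].round(3),"F",s["force"].round(1),"gap %.2f"%s["finger_gap"])
    for a in w:
        d=R.T@(np.array(a[:3])-p)/.06; dy=-((a[3]-y0+180)%360-180)/5
        print(np.r_[d,dy].round(2).tolist())
E
python3 - <<'E'
from h import *
plan((.4,-.31,.23,-31),(.42,.02,.23,-2),(.4,.032,.23,-2))
E
```

```text
t 0.10 tcp [ 0.2575 -0.5688  0.2304] yaw -65.7 tilt [-0.     0.002 -1.   ] F [-0.1 -0.2 -0.2] gap 1.00
[0.01, -2.95, -3.94, -6.93]
[0.02, -7.82, -6.51, -12.73]
[0.03, -8.14, -6.29, -12.73]
```

Call:
{"name": "step_arm", "arguments": {"increments": [0,-0.6,-0.8,-1.4,0,0,-1.2,-1.6,-2.8,0,0,-1.8,-2.4,-4.2,0,0,-2.4,-3.2,-5.6,0,0,-2.95,-3.95,-6.9,0]}}

```text
t: 0.72
tcp_pos: [0.4009, -0.3078, 0.2306]
tool_rot: [0.615, 0.349, -0.615, 0.348]
force: [0.7, 0.7, 0.4]
finger_gap: 1.001
```

```bash
python3 - <<'E'
from h import *
plan((.41,.0,.23,-2),(.4,.033,.23,-2))
E
```

```text
t 0.72 tcp [ 0.4009 -0.3078  0.2306] yaw -31.0 tilt [-0.001  0.003 -1.   ] F [0.7 0.7 0.4] gap 1.00
[0.02, -2.51, -4.48, -5.79]
[0.02, -2.93, -4.86, -5.79]
```

Call:
{"name": "step_arm", "arguments": {"increments": [0,-0.5,-0.9,-1.2,0,0,-1.0,-1.8,-2.4,0,0,-1.5,-2.7,-3.6,0,0,-2.0,-3.6,-4.8,0,0,-2.5,-4.5,-5.8,0]}}

```text
t: 1.35
tcp_pos: [0.4109, 0.0028, 0.2314]
tool_rot: [0.508, 0.493, -0.507, 0.491]
force: [0.6, -0.0, -0.4]
finger_gap: 1.0
```

```bash
python3 - <<'E'
from h import *
plan((.395,.033,.2,-2),(.395,.033,.1,-2))
cv2.imwrite("pics/w1.png",snapshot("wrist"))
E
```

```text
t 1.35 tcp [0.4109 0.0028 0.2314] yaw -1.8 tilt [-0.     0.003 -1.   ] F [ 0.6 -0.  -0.4] gap 1.00
[0.52, -0.28, -0.49, 0.04]
[2.19, -0.28, -0.49, 0.04]
```

View pics/w1.png

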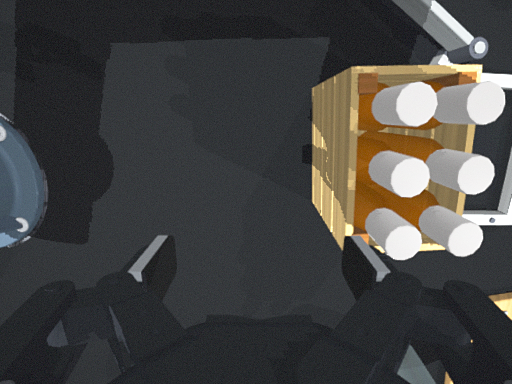

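The wrist view shows the crate's near face at about (315–355, 70–250) and the open fingers at (150,255) and (370,255). The knuckles bulge wider than the tips, so pushing with the tool straight down would touch the crate too high. Step moves can't lean the tool directly. Reaching past the workspace edge, high above everything, may lean the fingertips outward, so I'll try that.

Call:
{"name": "step_arm", "arguments": {"increments": [-1,0,0,0,0.5,-2,0,0,0,0.5,-3,0.2,0,0,0.5,-3.5,1,0,0,0.5,-3.5,2,0,0,0.5]}}

```text
t: 2.02
tcp_pos: [0.5312, 0.0051, 0.4449]
tool_rot: [0.509, 0.494, -0.503, 0.494]
force: [0.7, 0.4, -0.1]
finger_gap: 0.502
```

Call:
{"name": "step_arm", "arguments": {"increments": [0,1,0,0,0.5,0,2,0,0,0.5,0,3,0,0,0.5,0,4,0,0,0.5,0,5,0,0,0.5]}}

```text
t: 2.65
tcp_pos: [0.8309, -0.0027, 0.4457]
tool_rot: [0.509, 0.494, -0.503, 0.493]
force: [2.5, 0.3, 0.4]
finger_gap: 0.501
```

```bash
python3 - <<'E'
from h import *
plan((.95,.033,.43,-2)); print(sense()["q"].round(3))
E
```

```text
t 2.65 tcp [ 0.8309 -0.0027  0.4457] yaw -1.4 tilt [ 0.004  0.006 -1.   ] F [2.5 0.3 0.4] gap 0.50
[0.27, 1.97, -0.64, 0.12]
[-0.14   0.79   0.363  0.008  1.985 -0.112]
```

Call:
{"name": "step_arm", "arguments": {"increments": [0,1,0,0,0.5,0,2,0,0,0.5,0,3,0,0,0.5,0,4,0,0,0.5,0,5,0,0,0.5]}}

```text
t: 3.28
tcp_pos: [0.8993, -0.0065, 0.3832]
tool_rot: [0.521, 0.482, -0.491, 0.505]
force: [-0.9, 0.3, 0.2]
finger_gap: 0.499
```

```bash
python3 - <<'E'
from h import *
plan((.95,.033,.43,-2)); print(sense()["q"].round(3))
E
```

```text
t 3.27 tcp [ 0.8993 -0.0065  0.3832] yaw -1.4 tilt [ 0.053  0.006 -0.999] F [-0.9  0.3  0.2] gap 0.50
[-0.73, 0.87, -0.68, 0.12]
[-0.135  0.933  0.218  0.014  1.939 -0.105]
```

Call:
{"name": "step_arm", "arguments": {"increments": [-4,10,0,0,0.5,-4,10,0,0,0.5,-4,10,0,0,0.5,-4,10,0,0,0.5,-4,10,0,0,0.5]}}

```text
t: 3.9
tcp_pos: [0.9119, -0.0104, 0.387]
tool_rot: [0.532, 0.47, -0.479, 0.516]
force: [-0.0, 0.4, -1.1]
finger_gap: 0.503
```

```bash
python3 - <<'E'
from h import *
plan((.95,.033,.43,-2)); print(sense()["q"].round(3))
E
```

```text
t 3.90 tcp [ 0.9119 -0.0104  0.387 ] yaw -1.4 tilt [ 0.1    0.005 -0.995] F [-0.   0.4 -1.1] gap 0.50
[-0.65, 0.68, -0.74, 0.11]
[-0.14   0.93   0.218  0.02   1.895 -0.107]
```

Call:
{"name": "step_arm", "arguments": {"increments": [0,10,0,0,0.5,0,10,0,0,0.5,0,10,0,0,0.5,0,10,0,0,0.5,0,10,0,0,0.5]}}

```text
t: 4.53
tcp_pos: [0.9529, -0.0135, 0.3229]
tool_rot: [0.543, 0.458, -0.467, 0.527]
force: [-0.5, 0.9, 1.1]
finger_gap: 0.5
```

Call:
{"name": "step_arm", "arguments": {"increments": [0,10,0,0,0.5,0,10,0,0,0.5,0,10,0,0,0.5,0,10,0,0,0.5,0,10,0,0,0.5]}}

```text
t: 5.15
tcp_pos: [0.9817, -0.016, 0.2829]
tool_rot: [0.554, 0.444, -0.454, 0.538]
force: [-0.0, 0.5, -0.2]
finger_gap: 0.499
```

Call:
{"name": "step_arm", "arguments": {"increments": [-4,10,0,0,0.5,-4,10,0,0,0.5,-4,10,0,0,0.5,-4,10,0,0,0.5,-4,10,0,0,0.5]}}

```text
t: 5.78
tcp_pos: [0.9758, -0.0181, 0.3426]
tool_rot: [0.565, 0.431, -0.441, 0.549]
force: [-0.1, -0.1, 0.1]
finger_gap: 0.497
```

Call:
{"name": "step_arm", "arguments": {"increments": [-4,10,0,0,0.5,-4,10,0,0,0.5,-4,10,0,0,0.5,-4,10,0,0,0.5,-4,10,0,0,0.5]}}

```text
t: 6.4
tcp_pos: [0.9677, -0.0196, 0.3973]
tool_rot: [0.575, 0.417, -0.427, 0.56]
force: [-0.5, -0.2, 0.1]
finger_gap: 0.498
```

```bash
python3 - <<'E'
from h import *
plan((.95,.033,.43,-2)); print(sense()["q"].round(3))
E
```

```text
t 6.40 tcp [ 0.9677 -0.0196  0.3973] yaw -1.5 tilt [ 0.287  0.001 -0.958] F [-0.5 -0.2  0.1] gap 0.50
[-0.61, -0.15, -0.87, 0.09]
[-0.149  0.931  0.219  0.044  1.704 -0.111]
```

```bash
python3 - <<'E'
from h import *
from scipy.optimize import fsolve
D=[((.5285,1.4339,1.1814),np.hypot(.25742,.56872),.2303),((.79,.363,1.985),.831,.4457),((.933,.218,1.939),.8993,.3832),((.931,.219,1.704),.968,.3973)]
A=[];B=[]
for q,r,z in D:
    s=np.cumsum(q); A+= [[*np.sin(s),0,],[*np.cos(s),1]];B+=[r,z]
x,res,*_=np.linalg.lstsq(np.array(A),np.array(B),rcond=None);print(x,(np.array(A)@x-B).round(4))
a,b,c,h=x
for al in (25,30,35):
  for r in (.43,.46,.49):
   for z in(.04,):
    t=np.pi-np.radians(al); R=r-c*np.sin(t);Z=z-h-c*np.cos(t)
    d=np.hypot(R,Z);q3=np.pi-np.arccos(np.clip((a*a+b*b-d*d)/(2*a*b),-1,1))
    q2=np.arctan2(R,Z)-np.arctan2(b*np.sin(q3),a+b*np.cos(q3)); print(al,r,z,"q2 %.2f q3 %.2f q5 %.2f"%(q2,q3,t-q2-q3))
E
```

```text
[0.63780158 0.38290495 0.39255057 0.23202822] [ 0.0504  0.0138 -0.0266 -0.0019 -0.017  -0.0074  0.0045 -0.0045]
25 0.43 0.04 q2 0.56 q3 2.78 q5 -0.64
25 0.46 0.04 q2 0.55 q3 2.69 q5 -0.53
25 0.49 0.04 q2 0.54 q3 2.61 q5 -0.45
30 0.43 0.04 q2 0.70 q3 2.92 q5 -1.01
30 0.46 0.04 q2 0.64 q3 2.81 q5 -0.83
30 0.49 0.04 q2 0.61 q3 2.72 q5 -0.71
35 0.43 0.04 q2 1.01 q3 3.14 q5 -1.62
35 0.46 0.04 q2 0.82 q3 2.97 q5 -1.27
35 0.49 0.04 q2 0.72 q3 2.84 q5 -1.03
```

```bash
python3 - <<'E'
from h import *
D=[((-1.3245,.5285,1.4339,1.1814),(.25742,-.56872),.2303),((-.14,.79,.363,1.985),(.8309,-.0027),.4457),((-.135,.933,.218,1.939),(.8993,-.0065),.3832),((-.149,.931,.219,1.704),(.9677,-.0196),.3973)]
A=[];B=[]
for q,p,z in D:
    s=np.cumsum(q[1:]); r=p[0]*np.cos(q[0])+p[1]*np.sin(q[0]); print("lat",-p[0]*np.sin(q[0])+p[1]*np.cos(q[0]))
    A+= [[np.sin(s[0]),np.sin(s[1]),np.cos(s[1]),np.sin(s[2]),np.cos(s[2]),0],[np.cos(s[0]),np.cos(s[1]),-np.sin(s[1]),np.cos(s[2]),-np.sin(s[2]),1]];B+=[r,z]
A=np.array(A)
for cols in ([0,1,3,5],[0,1,3,4,5],[0,1,2,3,4,5]):
    x,*_=np.linalg.lstsq(A[:,cols],np.array(B),rcond=None);print(x.round(4),(A[:,cols]@x-B).round(4))
print(np.linalg.cond(A))
E
```

```text
lat 0.11098985149633966
lat 0.11327279076812198
lat 0.11459620803607877
lat 0.12427154245192217
[0.6306 0.3791 0.3976 0.2428] [ 0.0532  0.0148 -0.0273 -0.0028 -0.0186 -0.0075  0.0048 -0.0044]
[0.7072 0.4276 0.3596 0.0977 0.1504] [ 0.0391  0.0082 -0.0263  0.016  -0.0123 -0.0016  0.0061 -0.0226]
[ 0.5855  0.3906  0.115   0.297  -0.0026  0.2771] [ 0.      0.      0.0001 -0.0001 -0.0001  0.0002  0.     -0.0001]
30.155376949500734
```

```bash
cat >> h.py <<'E'
def ik(al,r,z):
    """al lean deg, r in-plane TCP radius -> q2,q3,q5"""
    a,b,c,h,dl=.5855,.4072,.297,.277,.286
    t=np.pi-np.radians(al);R=r-c*np.sin(t);Z=z-h-c*np.cos(t);d=np.hypot(R,Z)
    k=np.pi-np.arccos(np.clip((a*a+b*b-d*d)/(2*a*b),-1,1))
    q2=np.arctan2(R,Z)-np.arctan2(b*np.sin(k),a+b*np.cos(k));return np.round([q2,k-dl,t-q2-k+dl],2)
E
python3 - <<'E'
from h import *
for al in (0,17,20,25,30):
  for x in (.40,.44,.46,.48,.51,.6):
    print(al,x,ik(al,np.sqrt(x*x-.113**2),.05))
E
```

```text
0 0.4 [0.62 2.13 0.39]
0 0.44 [0.64 2.03 0.47]
0 0.46 [0.65 1.98 0.51]
0 0.48 [0.66 1.93 0.55]
0 0.51 [0.68 1.85 0.61]
0 0.6 [0.75 1.62 0.78]
17 0.4 [ 0.67  2.35 -0.18]
17 0.44 [ 0.66  2.25 -0.06]
17 0.46 [ 0.66  2.19 -0.01]
17 0.48 [0.66 2.14 0.04]
17 0.51 [0.66 2.07 0.11]
17 0.6 [0.71 1.84 0.29]
20 0.4 [ 0.7   2.39 -0.3 ]
20 0.44 [ 0.68  2.28 -0.17]
20 0.46 [ 0.67  2.23 -0.11]
20 0.48 [ 0.67  2.18 -0.06]
20 0.51 [0.67 2.11 0.01]
20 0.6 [0.71 1.88 0.2 ]
25 0.4 [ 0.77  2.46 -0.52]
25 0.44 [ 0.72  2.35 -0.36]
25 0.46 [ 0.71  2.3  -0.3 ]
25 0.48 [ 0.7   2.24 -0.24]
25 0.51 [ 0.7   2.17 -0.16]
25 0.6 [0.72 1.94 0.05]
30 0.4 [ 0.87  2.53 -0.79]
30 0.44 [ 0.79  2.41 -0.58]
30 0.46 [ 0.76  2.36 -0.5 ]
30 0.48 [ 0.75  2.31 -0.44]
30 0.51 [ 0.73  2.23 -0.34]
30 0.6 [ 0.73  2.   -0.12]
```

```bash
python3 - <<'E'
from h import *
for al in (12,14,16.7):
  for x,z in ((.415,.3),(.415,.15),(.415,.02),(.43,.015),(.45,.015)):
    print(al,x,z,ik(al,np.sqrt(x*x-.113**2),z))
plan((.69,.01,.38,-2),(.42,.033,.36,-2))
E
```

```text
12 0.415 0.3 [0.06 1.96 0.92]
12 0.415 0.15 [0.36 2.17 0.41]
12 0.415 0.02 [ 0.73  2.26 -0.05]
12 0.43 0.015 [ 0.74  2.22 -0.02]
12 0.45 0.015 [0.73 2.17 0.03]
14 0.415 0.3 [0.04 1.98 0.88]
14 0.415 0.15 [0.35 2.19 0.35]
14 0.415 0.02 [ 0.74  2.28 -0.12]
14 0.43 0.015 [ 0.75  2.24 -0.09]
14 0.45 0.015 [ 0.74  2.19 -0.04]
16.7 0.415 0.3 [0.03 2.01 0.81]
16.7 0.415 0.15 [0.35 2.23 0.27]
16.7 0.415 0.02 [ 0.76  2.32 -0.23]
16.7 0.43 0.015 [ 0.76  2.28 -0.19]
16.7 0.45 0.015 [ 0.75  2.23 -0.13]
t 6.40 tcp [ 0.9677 -0.0196  0.3973] yaw -1.5 tilt [ 0.287  0.001 -0.958] F [-0.5 -0.2  0.1] gap 0.50
[-1.05, -4.53, -0.38, 0.09]
[-2.03, -8.94, -0.65, 0.09]
```

Call:
{"name": "step_arm", "arguments": {"increments": [-0.3,-0.95,0,0,0,-0.5,-1.9,0,0,0,-0.8,-2.8,0,0,0,-1.0,-3.7,-0.2,0,0,-1.1,-4.5,-0.4,0,0]}}

```text
t: 7.02
tcp_pos: [0.6883, 0.0115, 0.3841]
tool_rot: [0.575, 0.417, -0.427, 0.56]
force: [-0.2, -0.6, 0.5]
finger_gap: 1.0
```

```bash
python3 - <<'E'
from h import *
plan((.69,.01,.38,-2),(.42,.033,.36,-2))
m=camera_model("scene");s=sense();i=snapshot("scene");p=proj(m,[s["tcp_pos"]])[0];print(p)
x,y=[int(v) for v in p]; x0=max(0,x-90);y0=max(0,y-110);c=i[y0:y0+150,x0:x0+200];print(x0,y0)
cv2.imwrite("pics/s2.png",i);cv2.imwrite("pics/s2c.png",cv2.resize(cv2.convertScaleAbs(c,alpha=2,beta=30),None,fx=4,fy=4,interpolation=cv2.INTER_CUBIC))
E
```

```text
t 7.03 tcp [0.6883 0.0115 0.3841] yaw -1.6 tilt [ 0.288  0.001 -0.957] F [-0.2 -0.6  0.5] gap 1.00
[0.07, 0.01, 0.02, 0.09]
[-0.9, -4.4, -0.24, 0.09]
[250.90290212 145.87085738]
160 35
```

View pics/s2c.png

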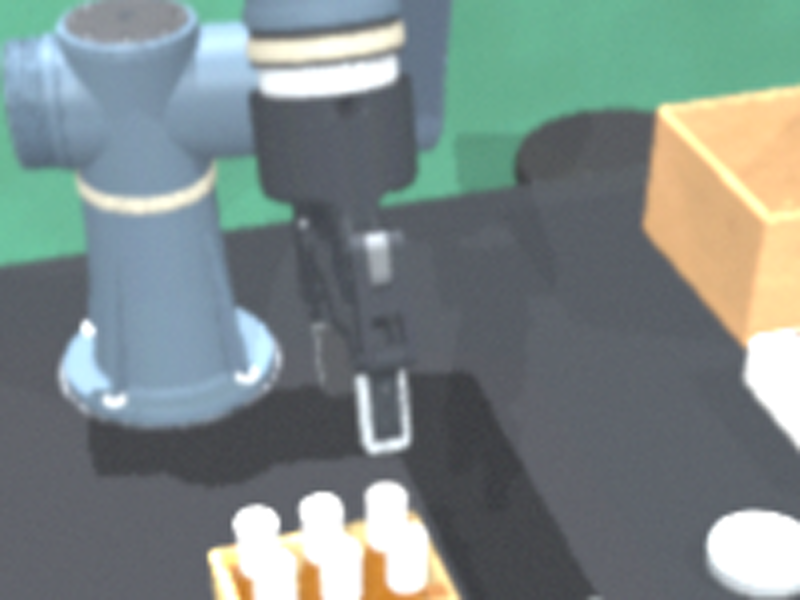

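Call:
{"name": "step_arm", "arguments": {"increments": [0,0,0,2,0,0,0,0,4,0,0,0,0,6,0,0,0,0,8,0,0,0,0,10,0]}}

```text
t: 7.7
tcp_pos: [0.6788, 0.0147, 0.3795]
tool_rot: [0.754, 0.199, -0.569, 0.26]
force: [-0.7, 0.2, 0.9]
finger_gap: 1.0
```

Call:
{"name": "step_arm", "arguments": {"increments": [0,0,0,2,0,0,0,0,4,0,0,0,0,6,0,0,0,0,8,0,0,0,0,8,0]}}

```text
t: 8.32
tcp_pos: [0.6788, 0.0147, 0.3796]
tool_rot: [0.798, -0.007, -0.603, -0.013]
force: [-0.2, -1.1, -0.0]
finger_gap: 1.003
```

```bash
python3 - <<'E'
from h import *
plan()
print(sense()["q"].round(2))
m=camera_model("scene");s=sense();i=snapshot("scene");p=s["tcp_pos"];R=Ro.from_quat(s["tool_rot"]).as_matrix()
x0,y0=160,35;c=cv2.resize(cv2.convertScaleAbs(i[y0:y0+150,x0:x0+200],alpha=2,beta=30),None,fx=4,fy=4,interpolation=cv2.INTER_CUBIC)
for ty in range(-80,81,20):   # grid in tool x-y plane (mm)
    for tx in range(0,-141,-20):
        u=(proj(m,[p+R@[tx/1e3,ty/1e3,0]])[0]-[x0,y0])*4+2
        cv2.circle(c,tuple(int(v) for v in u),2,(0,0,255) if ty%40==0 else (0,255,255),-1)
cv2.imwrite("pics/s3c.png",c)
E
```

```text
t 8.32 tcp [0.6788 0.0147 0.3796] yaw -91.5 tilt [ 0.272  0.005 -0.962] F [-0.2 -1.1 -0. ] gap 1.00
[-0.16  0.37  1.32  0.05  1.19  1.42]
```

View pics/s3c.png

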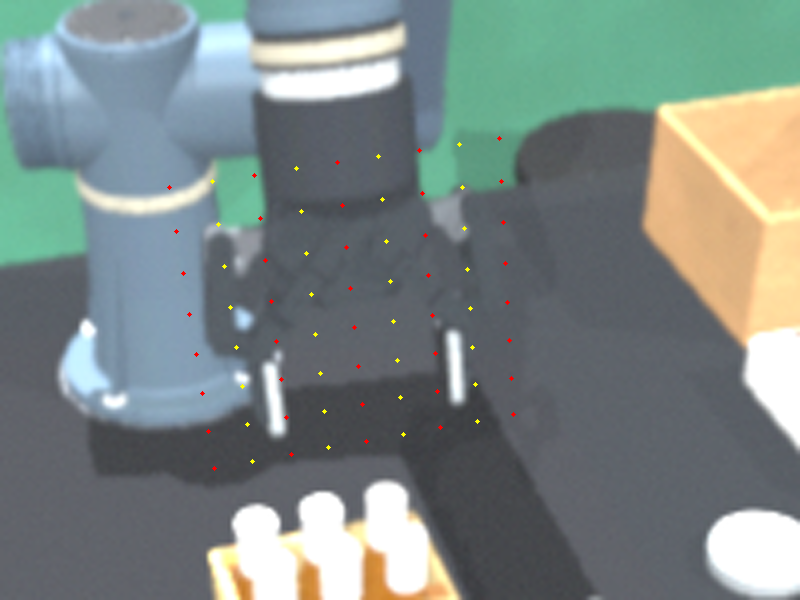

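```bash
python3 - <<'E'
from h import *
for al in (26,30,34,38):
  for x,z in ((.35,.15),(.35,.2),(.4,.1),(.4,.15),(.4,.2),(.4,.25),(.46,.04),(.475,.035),(.58,.035),(.7,.2)):
    print(al,x,z,ik(al,np.sqrt(x*x-.113**2),z))
E
```

```text
26 0.35 0.15 [ 0.36  2.51 -0.19]
26 0.35 0.2 [0.14 2.42 0.13]
26 0.4 0.1 [ 0.57  2.44 -0.32]
26 0.4 0.15 [ 0.37  2.38 -0.07]
26 0.4 0.2 [0.2  2.31 0.17]
26 0.4 0.25 [0.06 2.23 0.39]
26 0.46 0.04 [ 0.75  2.31 -0.37]
26 0.475 0.035 [ 0.76  2.27 -0.34]
26 0.58 0.035 [ 0.75  2.01 -0.07]
26 0.7 0.2 [0.54 1.62 0.53]
30 0.35 0.15 [ 0.43  2.58 -0.38]
30 0.35 0.2 [ 0.16  2.48 -0.02]
30 0.4 0.1 [ 0.63  2.5  -0.51]
30 0.4 0.15 [ 0.41  2.44 -0.23]
30 0.4 0.2 [0.21 2.37 0.04]
30 0.4 0.25 [0.06 2.28 0.28]
30 0.46 0.04 [ 0.8   2.36 -0.54]
30 0.475 0.035 [ 0.8   2.32 -0.5 ]
30 0.58 0.035 [ 0.77  2.05 -0.2 ]
30 0.7 0.2 [0.53 1.68 0.41]
34 0.35 0.15 [ 0.53  2.65 -0.64]
34 0.35 0.2 [ 0.2   2.54 -0.19]
34 0.4 0.1 [ 0.72  2.56 -0.74]
34 0.4 0.15 [ 0.46  2.5  -0.41]
34 0.4 0.2 [ 0.24  2.42 -0.11]
34 0.4 0.25 [0.06 2.33 0.15]
34 0.46 0.04 [ 0.86  2.41 -0.72]
34 0.475 0.035 [ 0.86  2.37 -0.68]
34 0.58 0.035 [ 0.79  2.1  -0.34]
34 0.7 0.2 [0.53 1.73 0.29]
38 0.35 0.15 [ 0.76  2.77 -1.05]
38 0.35 0.2 [ 0.27  2.6  -0.4 ]
38 0.4 0.1 [ 0.85  2.63 -1.  ]
38 0.4 0.15 [ 0.54  2.56 -0.63]
38 0.4 0.2 [ 0.28  2.48 -0.28]
38 0.4 0.25 [0.08 2.39 0.01]
38 0.46 0.04 [ 0.94  2.46 -0.92]
38 0.475 0.035 [ 0.92  2.41 -0.86]
38 0.58 0.035 [ 0.83  2.14 -0.49]
38 0.7 0.2 [0.53 1.78 0.17]
```

Call:
{"name": "step_arm", "arguments": {"increments": [0,0,-0.95,-2,0.8,0,0,-1.9,-4,0.8,0,0,-2.8,-6,0.8,0,0,-3.7,-8,0.8,0,0,-4.6,-10,0.8]}}

```text
t: 9.0
tcp_pos: [0.9376, 0.0069, 0.4516]
tool_rot: [0.73, 0.248, -0.547, 0.327]
force: [1.9, 0.0, 0.6]
finger_gap: 0.198
```

Call:
{"name": "step_arm", "arguments": {"increments": [-2,7.5,-6.6,-2,0.8,-2,7.5,-6.6,-4,0.8,-2,7.5,-6.6,-6,0.8,-2,7.5,-6.6,-8,0.8,-2,7.5,-6.6,-10,0.8]}}

```text
t: 9.62
tcp_pos: [0.9525, 0.0049, 0.4541]
tool_rot: [0.53, 0.443, -0.376, 0.618]
force: [-0.3, -0.1, -0.7]
finger_gap: 0.2
```

```bash
python3 - <<'E'
from h import *
plan((.95,.033,.43,-2)); print(sense()["q"].round(3))
E
```

```text
t 9.62 tcp [0.9525 0.0049 0.4541] yaw 9.5 tilt [ 0.325  0.005 -0.946] F [-0.3 -0.1 -0.7] gap 0.20
[0.37, -0.1, -0.49, 2.29]
[-0.126  0.869  0.219  0.046  1.726 -0.268]
```

Call:
{"name": "step_arm", "arguments": {"increments": [-2,9.9,1.5,-2,0.8,-2,9.9,1.5,-4,0.8,-2,9.9,1.5,-6,0.8,-2,9.9,1.5,-8,0.8,-2,9.9,1.5,-10,0.8]}}

```text
t: 10.25
tcp_pos: [0.9618, 0.0053, 0.4664]
tool_rot: [0.22, 0.542, -0.146, 0.798]
force: [-0.2, 0.5, -0.6]
finger_gap: 0.2
```

Call:
{"name": "step_arm", "arguments": {"increments": [-2,5.2,8.5,-2,0.8,-2,5.2,8.5,-4,0.8,-2,5.2,8.5,-6,0.8,-2,5.2,8.5,-6,0.8,-2,5.2,8.5,-6,0.8]}}

```text
t: 10.88
tcp_pos: [0.9666, 0.0076, 0.487]
tool_rot: [0.006, 0.541, -0.001, 0.841]
force: [-0.3, 0.0, 0.3]
finger_gap: 0.2
```

Call:
{"name": "step_arm", "arguments": {"increments": [-2,0,10,0,0.8,-2,0,10,0,0.8,-2,0,10,0,0.8,-2,0,10,0,0.8,-2,0,10,0,0.8]}}

```text
t: 11.5
tcp_pos: [0.9675, 0.0035, 0.5138]
tool_rot: [0.007, 0.521, -0.001, 0.854]
force: [-0.6, 0.1, 1.3]
finger_gap: 0.201
```

Call:
{"name": "step_arm", "arguments": {"increments": [-2,0,10,0,0.8,-2,0,10,0,0.8,-2,0,10,0,0.8,-2,0,10,0,0.8,-2,0,10,0,0.8]}}

```text
t: 12.12
tcp_pos: [0.965, 0.0003, 0.545]
tool_rot: [0.007, 0.5, -0.001, 0.866]
force: [0.3, -0.5, 0.2]
finger_gap: 0.202
```

```bash
python3 - <<'E'
from h import *
plan((.7,.033,.35,89),(.42,.033,.25,89)); print(sense()["q"].round(3))
E
```

```text
t 12.12 tcp [9.65e-01 3.00e-04 5.45e-01] yaw 89.6 tilt [ 0.501  0.006 -0.866] F [ 0.3 -0.5  0.2] gap 0.20
[0.61, 0.47, -5.46, 0.11]
[-0.29, 0.42, -10.33, 0.11]
[-0.138  0.788  0.219  0.075  1.615 -1.675]
```

Call:
{"name": "step_arm", "arguments": {"increments": [0.1,0.1,-1,0,0.8,0.25,0.2,-2,0,0.8,0.35,0.3,-3,0,0.8,0.5,0.4,-4,0,0.8,0.6,0.5,-5,0,0.8]}}

```text
t: 12.75
tcp_pos: [0.7344, 0.0327, 0.3727]
tool_rot: [0.007, 0.499, -0.001, 0.866]
force: [1.5, -0.4, -0.2]
finger_gap: 0.199
```

```bash
python3 - <<'E'
from h import *
plan((.42,.033,.26,89),(.41,.033,.22,89)); print(sense()["q"].round(3))
E
```

```text
t 12.75 tcp [0.7344 0.0327 0.3727] yaw 89.5 tilt [ 0.501  0.006 -0.865] F [ 1.5 -0.4 -0.2] gap 0.20
[-1.0, -0.06, -5.48, 0.11]
[-0.51, -0.07, -5.95, 0.11]
[-0.138  0.376  1.401  0.099  0.847 -1.744]
```

Call:
{"name": "step_arm", "arguments": {"increments": [-0.3,0,-1,0,0.8,-0.5,0,-2,0,0.8,-0.7,0,-3,0,0.8,-0.9,0,-4,0,0.8,-1.0,0,-5,0,0.8]}}

```text
t: 13.38
tcp_pos: [0.4432, 0.0362, 0.2746]
tool_rot: [0.006, 0.498, -0.001, 0.867]
force: [0.6, 0.1, -0.9]
finger_gap: 0.199
```

```bash
python3 - <<'E'
from h import *
plan((.42,.033,.24,89),(.415,.033,.215,89)); print(sense()["q"].round(3))
E
```

```text
t 13.38 tcp [0.4432 0.0362 0.2746] yaw 89.6 tilt [ 0.503  0.005 -0.864] F [ 0.6  0.1 -0.9] gap 0.20
[0.3, -0.06, -0.62, 0.11]
[0.62, -0.07, -0.9, 0.11]
[-0.267  0.059  2.171  0.342  0.423 -2.105]
```

Call:
{"name": "step_arm", "arguments": {"increments": [0,0,0,2,0.8,0,0,0,4,0.8,0,0,0,6,0.8,0,0,0,8,0.8,0,0,0,10,0.8]}}

```text
t: 14.0
tcp_pos: [0.4433, 0.0361, 0.2751]
tool_rot: [0.374, 0.45, -0.212, 0.782]
force: [0.1, 1.1, 0.7]
finger_gap: 0.197
```

Call:
{"name": "step_arm", "arguments": {"increments": [0,0,0,2,0.8,0,0,0,4,0.8,0,0,0,6,0.8,0,0,0,8,0.8,0,0,0,10,0.8]}}

```text
t: 14.62
tcp_pos: [0.4435, 0.0361, 0.2755]
tool_rot: [0.671, 0.317, -0.384, 0.549]
force: [-0.9, 0.1, 0.9]
finger_gap: 0.198
```

Call:
{"name": "step_arm", "arguments": {"increments": [0,0,0,2,0.8,0,0,0,4,0.8,0,0,0,6,0.8,0,0,0,8,0.8,0,0,0,10,0.8]}}

```text
t: 15.25
tcp_pos: [0.4437, 0.036, 0.276]
tool_rot: [0.841, 0.124, -0.481, 0.212]
force: [0.1, 0.8, -1.0]
finger_gap: 0.195
```

Call:
{"name": "step_arm", "arguments": {"increments": [0,0,0,2,0.8,0,0,0,4,0.8,0,0,0,6,0.8,0,0,0,6,0.8,0,0,0,6,0.8]}}

```text
t: 15.88
tcp_pos: [0.4438, 0.036, 0.2762]
tool_rot: [0.868, -0.005, -0.497, -0.012]
force: [-0.3, -0.2, -0.1]
finger_gap: 0.198
```

```bash
python3 - <<'E'
from h import *
plan((.44,.033,.23,-91),(.44,.033,.2,-91),(.44,.033,.1,-91)); print(sense()["q"].round(3))
E
```

```text
t 15.88 tcp [0.4438 0.036  0.2762] yaw -91.2 tilt [ 0.506  0.004 -0.862] F [-0.3 -0.2 -0.1] gap 0.20
[0.63, 0.06, 0.44, -0.03]
[1.06, 0.07, 0.7, -0.03]
[2.5, 0.1, 1.54, -0.03]
[-0.267  0.056  2.17   0.342  0.423  1.051]
```

Call:
{"name": "step_arm", "arguments": {"increments": [0.2,0,0.15,0,0.5,0.4,0,0.3,0,0.5,0.6,0,0.42,0,0.5,0.8,0,0.55,0,0.5,1.05,0.05,0.7,0,0.5]}}

```text
t: 16.5
tcp_pos: [0.4401, 0.0355, 0.2039]
tool_rot: [0.868, -0.003, -0.496, -0.011]
force: [1.7, -0.2, 1.4]
finger_gap: 0.502
```

```bash
python3 - <<'E'
from h import *
plan((.44,.033,.16,-91),(.44,.033,.13,-91),(.44,.033,.1,-91)); print(sense()["q"].round(3))
E
```

```text
t 16.50 tcp [0.4401 0.0355 0.2039] yaw -90.9 tilt [ 0.508  0.006 -0.861] F [ 1.7 -0.2  1.4] gap 0.50
[0.63, 0.05, 0.37, 0.01]
[1.06, 0.06, 0.63, 0.01]
[1.49, 0.07, 0.88, 0.01]
[-0.275  0.237  2.293  0.986  0.174  0.376]
```

Call:
{"name": "step_arm", "arguments": {"increments": [0.2,0,0.12,0,0.5,0.4,0,0.24,0,0.5,0.6,0,0.37,0,0.5,0.8,0.05,0.5,0,0.5,1.05,0.05,0.63,0,0.5]}}

```text
t: 17.12
tcp_pos: [0.4409, 0.0413, 0.1465]
tool_rot: [0.869, 0.008, -0.495, -0.018]
force: [0.2, -1.0, -0.7]
finger_gap: 0.504
```

```bash
python3 - <<'E'
from h import *
plan((.44,.033,.1,-91),(.44,.033,.06,-91),(.44,.033,.035,-91)); print(sense()["q"].round(3))
E
```

```text
t 17.12 tcp [0.4409 0.0413 0.1465] yaw -90.2 tilt [ 0.51   0.031 -0.86 ] F [ 0.2 -1.  -0.7] gap 0.50
[0.65, 0.17, 0.4, 0.15]
[1.23, 0.19, 0.74, 0.15]
[1.59, 0.21, 0.96, 0.15]
[-0.28   0.429  2.368  2.335  0.238 -0.999]
```

Call:
{"name": "step_arm", "arguments": {"increments": [0.3,0.05,0.2,0,0.5,0.6,0.1,0.4,0,0.5,0.9,0.15,0.55,0,0.5,1.25,0.2,0.7,0,0.5,1.6,0.2,0.9,0,0.5]}}

```text
t: 17.75
tcp_pos: [0.4445, 0.0328, 0.0352]
tool_rot: [0.869, 0.008, -0.494, -0.016]
force: [0.9, -0.1, 0.3]
finger_gap: 0.5
```

```bash
python3 - <<'E'
from h import *
plan((.46,.033,.03,-92),(.475,.033,.03,-92)); print(sense()["q"].round(3))
cv2.imwrite("pics/w2.png",snapshot("wrist"));s=snapshot("scene");cv2.imwrite("pics/s4.png",s)
w=cv2.imread("pics/w2.png"); cv2.imwrite("pics/v4.png",np.hstack([cv2.resize(w,(400,300)),cv2.resize(s[130:310,180:420],(400,300))]))
E
```

```text
t 17.75 tcp [0.4445 0.0328 0.0352] yaw -90.2 tilt [ 0.511  0.03  -0.859] F [ 0.9 -0.1  0.3] gap 0.50
[0.21, -0.0, -0.18, 0.37]
[0.33, -0.0, -0.39, 0.37]
[-0.306  0.855  2.437  2.848  0.68  -1.585]
```

View pics/v4.png

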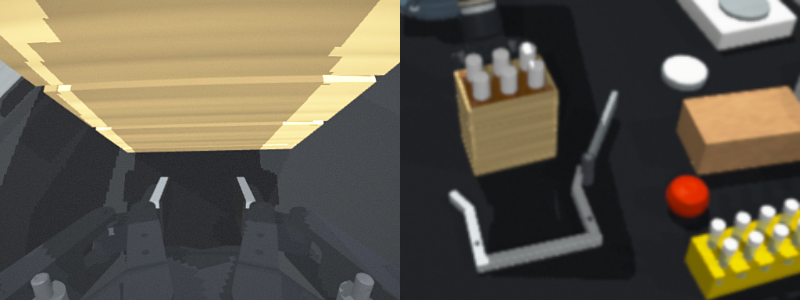

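The left half (wrist) shows the fingertips at about (158,190) and (245,190), centred under the crate's base edge, which runs from (130,152) to (290,148). The right half (scene) shows the crate upright and untouched.

```bash
cat > face.py <<'E'
from h import *
def face():
    m=camera_model("wrist");i=snapshot("wrist");h=cv2.cvtColor(i,cv2.COLOR_BGR2HSV)
    w=((h[...,0]>12)&(h[...,0]<32)&(h[...,1]>50)&(h[...,2]>70)).astype(np.uint8)
    w=cv2.morphologyEx(w,cv2.MORPH_OPEN,np.ones((5,5)));n,l,s,c=cv2.connectedComponentsWithStats(w);k=1+np.argmax(s[1:,4]);w=l==k
    cols=np.where(w.any(0))[0];low=np.array([np.where(w[:,x])[0].max() for x in cols])
    b=low>low.max()-12; cc=cols[b];ll=low[b];P=plane(m,[[cc[0],ll[0]],[cc[-1],ll[-1]]],0)
    f=np.polyfit(cc,ll,1);Q=plane(m,[[x,np.polyval(f,x)] for x in (cc[0],cc[-1])],0)
    print("base edge",cc[[0,-1]],ll[[0,-1]],Q[:,:2].round(4).tolist(),"mid",Q.mean(0)[:2].round(4),"yaw",round(float(np.arctan2(-(Q[0]-Q[1])[0],(Q[0]-Q[1])[1])),3)); return i
if __name__=="__main__": plan((.46,.033,.03,-92),(.475,.033,.03,-92)); face()
E
python3 face.py
```

```text
t 17.85 tcp [0.4434 0.0332 0.0333] yaw -90.2 tilt [ 0.507  0.031 -0.862] F [ 0.7 -1.1  0.5] gap 0.50
[0.19, 0.01, -0.21, 0.36]
[0.31, 0.0, -0.43, 0.36]
base edge [146 378] [181 181] [[0.4825, 0.1158], [0.4825, -0.0495]] mid [0.4825 0.0331] yaw -0.0
```

```bash
python3 - <<'E'
from h import *
plan((.465,.033,.031,-93),(.515,.030,.031,-93))
E
```

```text
t 17.90 tcp [0.4432 0.0334 0.0346] yaw -90.2 tilt [ 0.508  0.031 -0.861] F [ 0.6 -1.1 -0.3] gap 0.50
[0.24, 0.01, -0.28, 0.56]
[0.66, 0.06, -1.0, 0.56]
```

Call:
{"name": "step_arm", "arguments": {"increments": [0.24,0.01,-0.28,0.5,0.5,0.34,0.02,-0.45,0.56,0.5,0.44,0.03,-0.63,0.56,0.5,0.55,0.05,-0.81,0.56,0.5,0.66,0.06,-1.0,0.56,0.5]}}

```text
t: 18.52
tcp_pos: [0.5057, 0.0319, 0.031]
tool_rot: [0.863, -0.003, -0.504, -0.038]
force: [-15.4, 1.4, 9.6]
finger_gap: 0.501
```

```bash
python3 face.py; python3 -c "
from h import *
plan((.58,.027,.031,-93))"
```

```text
t 18.52 tcp [0.5057 0.0319 0.031 ] yaw -92.5 tilt [ 0.493  0.033 -0.87 ] F [-15.4   1.4   9.6] gap 0.50
[-0.36, 0.02, 0.67, -0.1]
[-0.24, 0.01, 0.45, -0.1]
base edge [109 415] [223 224] [[0.5194, 0.139], [0.508, -0.0694]] mid [0.5137 0.0348] yaw -0.054
t 18.57 tcp [0.5098 0.0312 0.0316] yaw -92.5 tilt [ 0.499  0.032 -0.866] F [-3.8  0.7 -4.1] gap 0.50
[0.59, 0.02, -1.01, 0.1]
```

Call:
{"name": "step_arm", "arguments": {"increments": [0.12,0.01,-0.2,0,0.5,0.24,0.02,-0.4,0,0.5,0.36,0.03,-0.6,0,0.5,0.48,0.04,-0.81,0,0.5,0.59,0.05,-1.02,0,0.5]}}

```text
t: 19.2
tcp_pos: [0.5728, 0.0261, 0.0308]
tool_rot: [0.861, -0.003, -0.507, -0.036]
force: [-8.6, 1.9, 0.1]
finger_gap: 0.499
```

```bash
python3 face.py; python3 - <<'E'
from h import *
plan((.63,.022,.031,-92),(.648,.022,.031,-92))
t=snapshot("top");s=snapshot("scene");cv2.imwrite("pics/top5.png",t)
cv2.imwrite("pics/v5.png",np.hstack([cv2.resize(t[90:240,160:360],(400,300)),cv2.resize(s[130:310,180:420],(400,300))]))
E
```

```text
t 19.20 tcp [0.5728 0.0261 0.0308] yaw -92.5 tilt [ 0.487  0.031 -0.873] F [-8.6  1.9  0.1] gap 0.50
[-0.9, -0.03, 1.65, -0.09]
[-0.78, -0.04, 1.44, -0.09]
base edge [114 416] [224 223] [[0.5856, 0.129], [0.5757, -0.0762]] mid [0.5806 0.0264] yaw -0.048
t 19.25 tcp [0.5771 0.0255 0.0318] yaw -92.5 tilt [ 0.493  0.031 -0.87 ] F [-3.1 -0.1 -2.8] gap 0.50
[0.44, 0.02, -0.76, -0.09]
[0.59, 0.01, -1.02, -0.09]
```

View pics/v5.png

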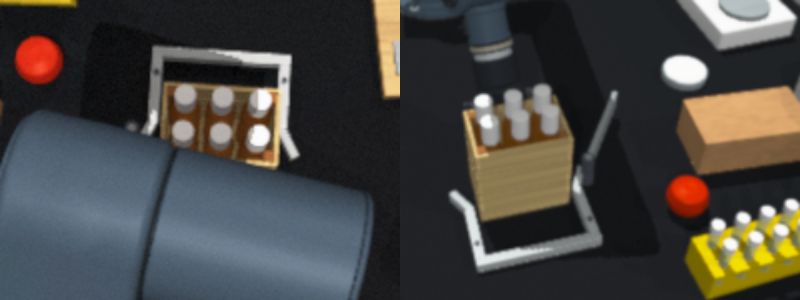

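The left half (top) shows the crate entering between the lead-ins, with its far edge from (163,84) to (281,91). The right half shows it upright and centred in the mouth, with the bar still open. I'll keep pushing along the bay's axis.

Call:
{"name": "step_arm", "arguments": {"increments": [0.12,0,-0.2,0,0.5,0.24,0,-0.4,-0.1,0.5,0.36,0.01,-0.6,-0.1,0.5,0.46,0.01,-0.8,-0.1,0.5,0.56,0.01,-0.95,-0.1,0.5]}}

```text
t: 19.98
tcp_pos: [0.6393, 0.0223, 0.0301]
tool_rot: [0.862, -0.002, -0.506, -0.032]
force: [-16.1, 1.1, 10.7]
finger_gap: 0.5
```

```bash
python3 face.py; python3 - <<'E'
from h import *
plan((.648,.022,.031,-92),(.655,.022,.031,-92))
E
```

```text
t 19.98 tcp [0.6393 0.0223 0.0301] yaw -92.0 tilt [ 0.489  0.03  -0.872] F [-16.1   1.1  10.7] gap 0.50
[-1.45, -0.07, 2.62, -0.01]
[-1.33, -0.08, 2.4, -0.01]
base edge [114 414] [223 224] [[0.6515, 0.1244], [0.6426, -0.0786]] mid [0.647  0.0229] yaw -0.044
t 20.02 tcp [0.6414 0.0222 0.0306] yaw -92.0 tilt [ 0.491  0.03  -0.87 ] F [-4.3  0.7 -3.2] gap 0.49
[0.05, -0.0, -0.1, -0.0]
[0.11, -0.01, -0.2, -0.0]
```

Call:
{"name": "step_arm", "arguments": {"increments": [0.03,0,-0.05,0,0.5,0.05,0,-0.09,0,0.5,0.08,0,-0.13,0,0.5,0.1,0,-0.17,0,0.5,0.12,0,-0.21,0,0.5]}}

```text
t: 20.65
tcp_pos: [0.6512, 0.0223, 0.0303]
tool_rot: [0.861, -0.002, -0.507, -0.032]
force: [-12.0, -0.1, 4.1]
finger_gap: 0.501
```

```bash
python3 face.py
```

```text
t 20.65 tcp [0.6512 0.0223 0.0303] yaw -92.0 tilt [ 0.486  0.03  -0.873] F [-12.   -0.1   4.1] gap 0.50
[-1.54, -0.07, 2.8, -0.0]
[-1.42, -0.07, 2.58, -0.0]
base edge [114 414] [223 223] [[0.6636, 0.1245], [0.6546, -0.0788]] mid [0.6591 0.0229] yaw -0.044
```

Call:
{"name": "step_arm", "arguments": {"increments": [0.02,0,-0.03,0,0.5,0.03,0,-0.06,0,0.5,0.05,0,-0.09,0,0.5,0.06,0,-0.11,0,0.5,0.07,0,-0.13,0,0.5]}}

```text
t: 21.32
tcp_pos: [0.6552, 0.0225, 0.0302]
tool_rot: [0.86, -0.002, -0.509, -0.032]
force: [-18.7, -1.5, 10.3]
finger_gap: 0.499
```

```bash
python3 face.py
```

```text
t 21.32 tcp [0.6552 0.0225 0.0302] yaw -92.0 tilt [ 0.481  0.03  -0.876] F [-18.7  -1.5  10.3] gap 0.50
[-1.56, -0.06, 2.86, -0.01]
[-1.44, -0.07, 2.64, -0.01]
base edge [110 415] [222 223] [[0.668, 0.1277], [0.6581, -0.0791]] mid [0.6631 0.0243] yaw -0.048
```

Call:
{"name": "step_arm", "arguments": {"increments": [0.02,0,-0.04,0,0.5,0.04,0,-0.08,0,0.5,0.06,0,-0.11,0,0.5,0.08,0,-0.14,0,0.5,0.09,0,-0.16,0,0.5]}}

```text
t: 22.0
tcp_pos: [0.6556, 0.023, 0.03]
tool_rot: [0.857, -0.002, -0.515, -0.033]
force: [-35.3, -3.6, 26.8]
finger_gap: 0.502
```

```bash
python3 face.py
```

```text
t 22.00 tcp [0.6556 0.023  0.03  ] yaw -92.1 tilt [ 0.47   0.03  -0.882] F [-35.3  -3.6  26.8] gap 0.50
[-1.53, -0.05, 2.88, -0.03]
[-1.41, -0.06, 2.66, -0.03]
base edge [101 422] [222 223] [[0.6688, 0.1347], [0.6577, -0.0831]] mid [0.6633 0.0258] yaw -0.051
```

The crate has stalled against the back stop: the force rose to 35 N with no further travel. I'll back off, rise, and cross over to the outer side of the bar.

```bash
python3 - <<'E'
from h import *
plan((.635,.023,.034,-92),(.58,.023,.035,-92),(.57,.023,.1,-92),(.58,.06,.16,-92))
E
```

```text
t 22.05 tcp [0.6556 0.0229 0.0301] yaw -92.1 tilt [ 0.471  0.03  -0.882] F [-32.8  -2.6  23.6] gap 0.50
[-0.22, 0.01, 0.27, -0.03]
[-0.66, 0.04, 1.07, -0.03]
[-1.7, -0.01, 0.71, -0.03]
[-2.48, -0.69, 0.13, -0.03]
```

Call:
{"name": "step_arm", "arguments": {"increments": [-0.2,0,0.3,0,0.5,-0.4,0,0.65,0,0.5,-0.66,0,1.05,0,0.5,-1.2,0,0.9,0,1,-1.7,0,0.7,0,1]}}

```text
t: 22.68
tcp_pos: [0.5721, 0.0251, 0.0861]
tool_rot: [0.857, 0.001, -0.513, -0.035]
force: [0.5, 0.1, -0.3]
finger_gap: 0.079
```

```bash
python3 - <<'E'
from h import *
plan((.57,.023,.16,-92),(.6,.239,.17,-92),(.602,.239,.1,-92)); print(sense()["q"].round(2))
E
```

```text
t 22.68 tcp [0.5721 0.0251 0.0861] yaw -92.0 tilt [ 0.473  0.037 -0.88 ] F [ 0.5  0.1 -0.3] gap 0.08
[-1.1, -0.04, -0.55, 0.0]
[-0.88, -3.66, -0.86, 0.0]
[0.16, -3.59, -0.34, 0.0]
[-0.23  0.63  2.05  1.69  0.14 -0.26]
```

Call:
{"name": "step_arm", "arguments": {"increments": [-0.8,0,-0.4,0,1,-1.2,-0.7,-0.6,0,1,-1.1,-1.5,-0.7,0,1,-1.0,-2.3,-0.8,0,1,-0.95,-3.0,-0.85,0,1]}}

```text
t: 23.3
tcp_pos: [0.5814, 0.1031, 0.1425]
tool_rot: [0.854, 0.012, -0.518, -0.039]
force: [0.1, 0.6, -0.4]
finger_gap: 0.002
```

```bash
python3 - <<'E'
from h import *
plan((.602,.239,.15,-92),(.602,.239,.1,-92)); print(sense()["q"].round(2))
t=snapshot("top");s=snapshot("scene");cv2.imwrite("pics/top6.png",t)
cv2.imwrite("pics/v6.png",np.hstack([cv2.resize(t[90:240,160:360],(400,300)),cv2.resize(s[130:310,180:420],(400,300))]))
E
```

```text
t 23.30 tcp [0.5814 0.1031 0.1425] yaw -91.2 tilt [ 0.463  0.061 -0.885] F [ 0.1  0.6 -0.4] gap 0.00
[0.19, -2.27, -0.24, 0.16]
[0.92, -2.21, 0.15, 0.16]
[-0.06  0.52  1.97  0.47  0.2   1.11]
```

View pics/v6.png

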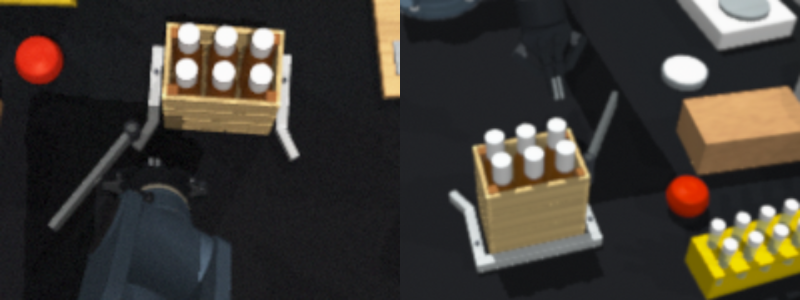

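The left half (top) shows the crate seated against the back rail, with rim corners at about (165,24), (285,30), (283,104) and (163,98). The bar is still open, from its pivot at (133,130) to its tip at (52,222). The right half shows the crate upright.

```bash
python3 - <<'E'
from h import *
m=camera_model("top");f=lambda L:[[160+u/2,90+v/2] for u,v in L]
P=plane(m,f([(165,24),(285,30),(283,104),(163,98)]),.16);print(P[:,:2].round(3).tolist(),P.mean(0).round(4))
print(plane(m,f([(133,130),(52,224)]),.06).round(3))
E
```

```text
[[0.762, 0.093], [0.758, -0.061], [0.66, -0.059], [0.665, 0.093]] [0.7111 0.0168 0.16  ]
[[0.646 0.136 0.06 ]
 [0.514 0.241 0.06 ]]
```

Call:
{"name": "step_arm", "arguments": {"increments": [0,-0.8,0,0,1,0,-1.5,0,0,1,0.2,-2.2,-0.2,0,1,0.5,-2.25,0,0,1,0.9,-2.25,0.15,0,1]}}

```text
t: 24.02
tcp_pos: [0.6012, 0.2441, 0.1023]
tool_rot: [0.855, 0.015, -0.517, -0.037]
force: [0.4, 0.3, -0.5]
finger_gap: -0.0
```

```bash
python3 - <<'E'
from h import *
plan((.602,.239,.06,-92),(.602,.239,.037,-92)); print(sense()["q"].round(2))
E
```

```text
t 24.02 tcp [0.6012 0.2441 0.1023] yaw -90.8 tilt [ 0.465  0.064 -0.883] F [ 0.4  0.3 -0.5] gap -0.00
[0.62, 0.14, 0.31, 0.24]
[0.96, 0.17, 0.49, 0.24]
[ 0.24  0.65  1.84 -0.26  0.18  2.09]
```

Call:
{"name": "step_arm", "arguments": {"increments": [0.3,0,0.15,0,1,0.6,0.05,0.3,0,1,0.96,0.1,0.5,0,1,0.96,0.1,0.5,0,1,0.96,0.1,0.5,0,1]}}

```text
t: 24.65
tcp_pos: [0.6011, 0.2421, 0.0366]
tool_rot: [0.855, 0.014, -0.518, -0.038]
force: [-0.4, -0.8, 0.4]
finger_gap: -0.005
```

```bash
cat > sw.py <<'E'
from h import *
import sys
def P(th,rho=.095,d=.025,z=.037):
    b=-.04;v=rho*np.array([-np.sin(th),-np.cos(th)])+d*np.array([-np.cos(th),np.sin(th)])
    return (.646+v[0]*np.cos(b)-v[1]*np.sin(b),.138+v[0]*np.sin(b)+v[1]*np.cos(b),z,-91)
a=[float(x) for x in sys.argv[1].split(",")];d=float(sys.argv[2])
for t in a: print(np.round(P(t,d=d),3))
plan(*[P(t,d=d) for t in a]);print(sense()["q"].round(2))
E
python3 sw.py 2.2,2.0,1.8,1.6,1.4,1.2 .025
```

```text
[ 5.87e-01  2.17e-01  3.70e-02 -9.10e+01]
[ 5.73e-01  2.03e-01  3.70e-02 -9.10e+01]
[ 5.61e-01  1.87e-01  3.70e-02 -9.10e+01]
[ 5.53e-01  1.70e-01  3.70e-02 -9.10e+01]
[ 5.49e-01  1.50e-01  3.70e-02 -9.10e+01]
[ 5.48e-01  1.31e-01  3.70e-02 -9.10e+01]
t 24.65 tcp [0.6011 0.2421 0.0366] yaw -90.9 tilt [ 0.464  0.063 -0.884] F [-0.4 -0.8  0.4] gap -0.00
[-0.14, 0.43, 0.18, 0.02]
[-0.27, 0.65, 0.39, 0.02]
[-0.37, 0.92, 0.54, 0.02]
[-0.45, 1.22, 0.65, 0.02]
[-0.51, 1.54, 0.7, 0.02]
[-0.53, 1.86, 0.69, 0.02]
[ 0.23  0.77  1.86 -1.02  0.05  2.85]
```

Call:
{"name": "step_arm", "arguments": {"increments": [0,0,0,-2,1,0,0,0,-4,1,0,0,0,-6,1,0,0,0,-8,1,0,0,0,-10,1]}}

```text
t: 25.28
tcp_pos: [0.6019, 0.2417, 0.0379]
tool_rot: [0.791, 0.231, -0.463, 0.328]
force: [0.5, -1.3, 0.6]
finger_gap: 0.0
```

```bash
sed -i 's/z,-91)/z,-30)/' sw.py; python3 sw.py 2.2,2.0,1.8,1.6,1.4,1.2 .025
```

```text
[  0.587   0.217   0.037 -30.   ]
[  0.573   0.203   0.037 -30.   ]
[  0.561   0.187   0.037 -30.   ]
[  0.553   0.17    0.037 -30.   ]
[  0.549   0.15    0.037 -30.   ]
[  0.548   0.131   0.037 -30.   ]
t 25.27 tcp [0.6019 0.2417 0.0379] yaw -45.4 tilt [ 0.465  0.062 -0.883] F [ 0.5 -1.3  0.6] gap 0.00
[-0.13, 0.11, 0.46, -3.09]
[-0.25, 0.1, 0.76, -3.09]
[-0.36, 0.16, 1.06, -3.09]
[-0.44, 0.27, 1.36, -3.09]
[-0.5, 0.43, 1.63, -3.09]
[-0.52, 0.65, 1.88, -3.09]
[ 0.23  0.77  1.86 -1.01  0.05  1.97]
```

Call:
{"name": "step_arm", "arguments": {"increments": [-0.07,0.1,0.25,0,1,-0.13,0.1,0.46,0,1,-0.25,0.1,0.76,0,1,-0.36,0.16,1.06,0,1,-0.44,0.27,1.36,0,1]}}

```text
t: 25.9
tcp_pos: [0.5654, 0.1751, 0.0535]
tool_rot: [0.782, 0.231, -0.477, 0.328]
force: [0.3, 1.4, -1.3]
finger_gap: 0.003
```

```bash
sed -i 's/z,-30)/z,-45)/' sw.py; python3 sw.py 1.6,1.4,1.2,1.0,0.8,.6 .022; python3 - <<'E'
from h import *
t=snapshot("top");s=snapshot("scene");cv2.imwrite("pics/top7.png",t)
cv2.imwrite("pics/v7.png",np.hstack([cv2.resize(t[90:240,160:360],(400,300)),cv2.resize(s[130:310,180:420],(400,300))]))
E
```

```text
[ 5.53e-01  1.67e-01  3.70e-02 -4.50e+01]
[ 5.49e-01  1.47e-01  3.70e-02 -4.50e+01]
[ 5.49e-01  1.28e-01  3.70e-02 -4.50e+01]
[ 5.53e-01  1.09e-01  3.70e-02 -4.50e+01]
[ 5.61e-01  9.10e-02  3.70e-02 -4.50e+01]
[ 5.72e-01  7.50e-02  3.70e-02 -4.50e+01]
t 25.90 tcp [0.5654 0.1751 0.0535] yaw -45.2 tilt [ 0.437  0.049 -0.898] F [ 0.3  1.4 -1.3] gap 0.00
[0.15, -0.13, 0.32, -0.03]
[0.11, 0.05, 0.59, -0.03]
[0.09, 0.27, 0.83, -0.03]
[0.1, 0.53, 1.02, -0.03]
[0.14, 0.82, 1.17, -0.03]
[0.21, 1.12, 1.25, -0.03]
[ 0.11  0.71  1.98 -1.43  0.    2.28]
```

View pics/v7.png

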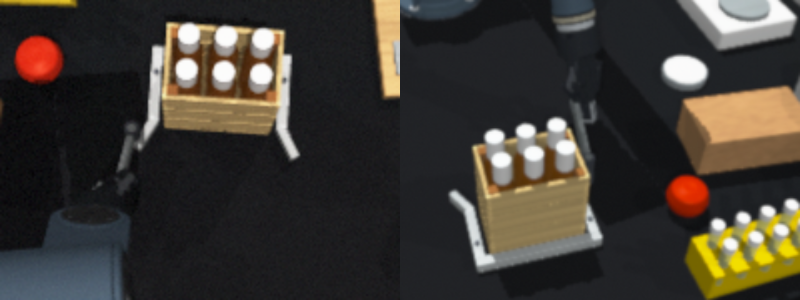

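The left half (top) shows the bar now pointing towards the robot, at about 1.55 rad, with the fingertip at (125,180) beside it. The right half shows the crate unchanged. The wrist is at a limit (q4 and q5) and the tip has ridden up to 53 mm, so I'll settle lower before sweeping on.

Call:
{"name": "step_arm", "arguments": {"increments": [0.3,0,0.1,0,1,0.4,0,0.2,0,1,0.4,0,0.2,0,1,0.4,0,0.2,0,1,0.4,0,0.2,0,1]}}

```text
t: 26.62
tcp_pos: [0.574, 0.1691, 0.0345]
tool_rot: [0.777, 0.231, -0.485, 0.327]
force: [0.6, 0.8, -1.3]
finger_gap: -0.002
```

```bash
python3 sw.py 1.6,1.4,1.2,1.0,0.8,.6 .022
```

```text
[ 5.53e-01  1.67e-01  3.70e-02 -4.50e+01]
[ 5.49e-01  1.47e-01  3.70e-02 -4.50e+01]
[ 5.49e-01  1.28e-01  3.70e-02 -4.50e+01]
[ 5.53e-01  1.09e-01  3.70e-02 -4.50e+01]
[ 5.61e-01  9.10e-02  3.70e-02 -4.50e+01]
[ 5.72e-01  7.50e-02  3.70e-02 -4.50e+01]
t 26.62 tcp [0.574  0.1691 0.0345] yaw -45.1 tilt [ 0.423  0.041 -0.905] F [ 0.6  0.8 -1.3] gap -0.00
[-0.19, -0.2, 0.23, -0.02]
[-0.23, -0.03, 0.5, -0.02]
[-0.24, 0.2, 0.74, -0.02]
[-0.23, 0.46, 0.93, -0.02]
[-0.19, 0.74, 1.08, -0.02]
[-0.12, 1.05, 1.16, -0.02]
[ 0.1   0.75  1.96 -1.43  0.    2.27]
```

Call:
{"name": "step_arm", "arguments": {"increments": [-0.1,0,0.25,0,1,-0.1,0.1,0.5,0,1,-0.1,0.25,0.74,0,1,-0.1,0.46,0.93,0,1,-0.1,0.46,0.93,0,1]}}

```text
t: 27.25
tcp_pos: [0.5639, 0.1174, 0.0388]
tool_rot: [0.769, 0.219, -0.499, 0.334]
force: [-0.4, 0.7, 0.6]
finger_gap: 0.002
```

```bash
python3 sw.py 1.2,1.0,0.8,.6,.4 .022
```

```text
[ 5.49e-01  1.28e-01  3.70e-02 -4.50e+01]
[ 5.53e-01  1.09e-01  3.70e-02 -4.50e+01]
[ 5.61e-01  9.10e-02  3.70e-02 -4.50e+01]
[ 5.72e-01  7.50e-02  3.70e-02 -4.50e+01]
[ 5.86e-01  6.10e-02  3.70e-02 -4.50e+01]
t 27.25 tcp [0.5639 0.1174 0.0388] yaw -45.5 tilt [ 0.406  0.002 -0.914] F [-0.4  0.7  0.6] gap 0.00
[-0.07, -0.29, 0.03, -0.09]
[-0.05, -0.03, 0.23, -0.09]
[0.0, 0.25, 0.37, -0.09]
[0.08, 0.56, 0.45, -0.09]
[0.17, 0.87, 0.47, -0.09]
[ 0.01  0.73  2.   -1.43  0.    2.19]
```

Call:
{"name": "step_arm", "arguments": {"increments": [0.02,0.1,0.3,0,1,0.05,0.25,0.37,0,1,0.1,0.45,0.43,0,1,0.14,0.65,0.46,0,1,0.18,0.87,0.47,0,1]}}

```text
t: 27.88
tcp_pos: [0.5838, 0.0684, 0.0331]
tool_rot: [0.767, 0.205, -0.503, 0.343]
force: [-0.9, 1.4, 2.2]
finger_gap: 0.004
```

```bash
python3 sw.py .6,.4,.2,.1,0,-.05 .016
```

```text
[ 5.76e-01  7.10e-02  3.70e-02 -4.50e+01]
[ 5.91e-01  5.90e-02  3.70e-02 -4.50e+01]
[ 6.08e-01  5.00e-02  3.70e-02 -4.50e+01]
[ 6.17e-01  4.60e-02  3.70e-02 -4.50e+01]
[ 6.26e-01  4.40e-02  3.70e-02 -4.50e+01]
[ 6.31e-01  4.30e-02  3.70e-02 -4.50e+01]
t 27.88 tcp [0.5838 0.0684 0.0331] yaw -45.9 tilt [ 0.411 -0.031 -0.911] F [-0.9  1.4  2.2] gap 0.00
[-0.11, -0.09, 0.02, -0.18]
[-0.0, 0.21, 0.02, -0.18]
[0.12, 0.5, -0.04, -0.18]
[0.18, 0.64, -0.09, -0.18]
[0.24, 0.77, -0.16, -0.18]
[0.28, 0.83, -0.2, -0.18]
[-0.07  0.74  1.97 -1.43  0.    2.11]
```

Call:
{"name": "step_arm", "arguments": {"increments": [0,0.15,0.02,0,1,0.03,0.3,0,0,1,0.08,0.42,-0.02,0,1,0.13,0.54,-0.05,0,1,0.17,0.64,-0.09,0,1]}}

```text
t: 28.5
tcp_pos: [0.6087, 0.0479, 0.0283]
tool_rot: [0.77, 0.196, -0.498, 0.349]
force: [-1.4, 0.9, 1.2]
finger_gap: 0.002
```

```bash
python3 sw.py .1,0,-.05,-.1 .016;  python3 - <<'E'
from h import *
t=snapshot("top");s=snapshot("scene");cv2.imwrite("pics/top8.png",t)
cv2.imwrite("pics/v8.png",np.hstack([cv2.resize(t[90:240,160:360],(400,300)),cv2.resize(s[130:310,180:420],(400,300))]))
E
```

```text
[ 6.17e-01  4.60e-02  3.70e-02 -4.50e+01]
[ 6.26e-01  4.40e-02  3.70e-02 -4.50e+01]
[ 6.31e-01  4.30e-02  3.70e-02 -4.50e+01]
[ 6.36e-01  4.20e-02  3.70e-02 -4.50e+01]
t 28.50 tcp [0.6087 0.0479 0.0283] yaw -46.3 tilt [ 0.428 -0.046 -0.902] F [-1.4  0.9  1.2] gap 0.00
[-0.07, 0.16, -0.1, -0.27]
[-0.0, 0.29, -0.17, -0.27]
[0.03, 0.35, -0.21, -0.27]
[0.07, 0.41, -0.25, -0.27]
[-0.1   0.76  1.93 -1.43  0.    2.08]
```

View pics/v8.png

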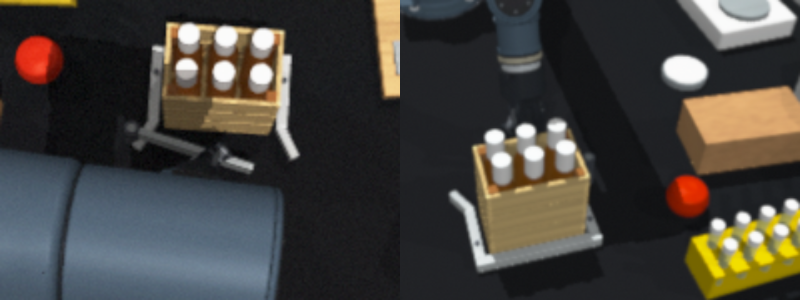

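The left half (top) shows the bar running from its pivot at (133,128) to its tip at (252,167), about 0.3 rad short of shut. The fingertip is at (215,155), and the crate is still home. I'll push on gently until the end stop shows in the force.

Call:
{"name": "step_arm", "arguments": {"increments": [-0.05,0.08,-0.05,0,1,-0.06,0.16,-0.1,0,1,-0.03,0.22,-0.13,0,1,0,0.27,-0.16,0,1,0,0.29,-0.17,0,1]}}

```text
t: 29.22
tcp_pos: [0.6211, 0.0433, 0.0305]
tool_rot: [0.773, 0.192, -0.492, 0.352]
force: [-2.1, 0.9, 0.2]
finger_gap: -0.0
```

```bash
python3 sw.py 0,-.05,-.1,-.15 .016
```

```text
[ 6.26e-01  4.40e-02  3.70e-02 -4.50e+01]
[ 6.31e-01  4.30e-02  3.70e-02 -4.50e+01]
[ 6.36e-01  4.20e-02  3.70e-02 -4.50e+01]
[ 6.41e-01  4.20e-02  3.70e-02 -4.50e+01]
t 29.23 tcp [0.6211 0.0433 0.0305] yaw -46.6 tilt [ 0.443 -0.05  -0.895] F [-2.1  0.9  0.2] gap -0.00
[-0.06, 0.09, -0.09, -0.32]
[-0.02, 0.15, -0.13, -0.32]
[0.01, 0.21, -0.17, -0.32]
[0.05, 0.26, -0.21, -0.32]
[-0.11  0.77  1.91 -1.28  0.    1.93]
```

Call:
{"name": "step_arm", "arguments": {"increments": [-0.03,0.05,-0.04,0,1,-0.05,0.09,-0.08,0,1,-0.02,0.14,-0.12,0,1,0,0.18,-0.15,0,1,0.01,0.21,-0.17,0,1]}}

```text
t: 29.85
tcp_pos: [0.6316, 0.0422, 0.0336]
tool_rot: [0.773, 0.187, -0.491, 0.355]
force: [-0.6, 0.9, -1.4]
finger_gap: 0.002
```

```bash
python3 sw.py 0,-.05,-.1,-.15 .016
```

```text
[ 6.26e-01  4.40e-02  3.70e-02 -4.50e+01]
[ 6.31e-01  4.30e-02  3.70e-02 -4.50e+01]
[ 6.36e-01  4.20e-02  3.70e-02 -4.50e+01]
[ 6.41e-01  4.20e-02  3.70e-02 -4.50e+01]
t 29.85 tcp [0.6316 0.0422 0.0336] yaw -46.8 tilt [ 0.448 -0.06  -0.892] F [-0.6  0.9 -1.4] gap 0.00
[-0.09, -0.05, 0.02, -0.36]
[-0.06, 0.01, -0.02, -0.36]
[-0.02, 0.07, -0.06, -0.36]
[0.02, 0.12, -0.1, -0.36]
[-0.1   0.77  1.89 -0.63  0.02  1.29]
```

Call:
{"name": "step_arm", "arguments": {"increments": [0,0.04,-0.04,0,1,0,0.07,-0.07,0,1,0.01,0.1,-0.09,0,1,0.02,0.13,-0.11,0,1,0.02,0.15,-0.13,0,1]}}

```text
t: 30.48
tcp_pos: [0.6328, 0.0421, 0.0337]
tool_rot: [0.768, 0.19, -0.5, 0.353]
force: [-14.9, 0.7, 2.4]
finger_gap: 0.001
```

```bash
python3 sw.py -.1,-.15 .016;python3 - <<'E'
from h import *
t=snapshot("top");cv2.imwrite("pics/top9.png",t)
cv2.imwrite("pics/v9.png",cv2.resize(t[90:210,160:320],(800,600),interpolation=cv2.INTER_CUBIC))
E
```

```text
[ 6.36e-01  4.20e-02  3.70e-02 -4.50e+01]
[ 6.41e-01  4.20e-02  3.70e-02 -4.50e+01]
t 30.48 tcp [0.6328 0.0421 0.0337] yaw -46.5 tilt [ 0.427 -0.061 -0.902] F [-14.9   0.7   2.4] gap 0.00
[-0.03, 0.05, -0.05, -0.3]
[0.01, 0.11, -0.09, -0.3]
[-0.1   0.76  1.87 -0.27  0.06  0.93]
```

View pics/v9.png

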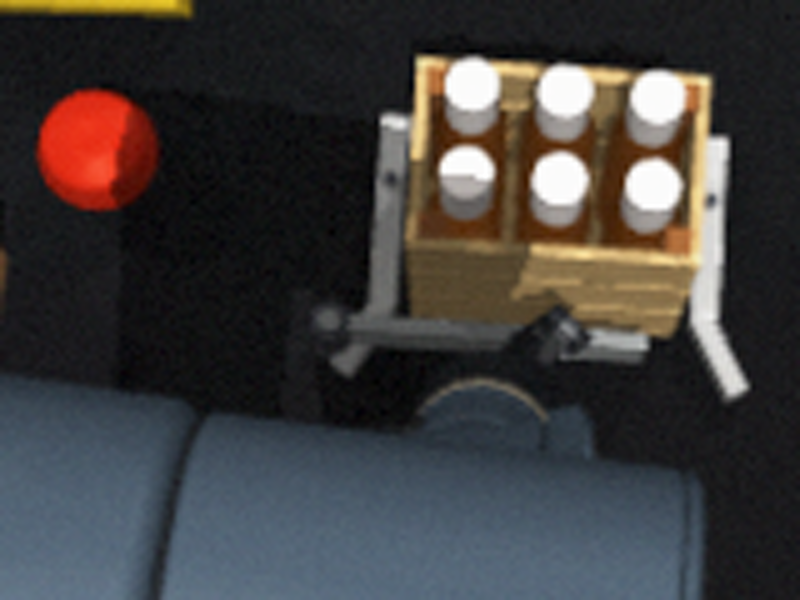

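The bar, from (330,322) to (648,345), lies parallel to the crate's front, and the push stalled at 15 N on its end stop. So the bar is shut, and I'll retreat clear.

```bash
python3 - <<'E'
from h import *
plan((.6,.042,.04,-46.5),(.55,.04,.06,-46.5),(.52,.035,.14,-46.5))
E
```

```text
t 30.52 tcp [0.6328 0.0421 0.0337] yaw -46.5 tilt [ 0.427 -0.061 -0.902] F [-14.3   0.    1.9] gap -0.00
[-0.33, -0.31, 0.32, 0.0]
[-0.98, -0.71, 0.79, 0.0]
[-2.39, -0.51, 0.83, 0.0]
```

Call:
{"name": "step_arm", "arguments": {"increments": [-0.33,-0.3,0.32,0,1,-0.65,-0.5,0.55,0,1,-0.98,-0.7,0.8,0,1,-1.7,-0.6,0.8,0,1,-2.4,-0.5,0.83,0,1]}}

```text
t: 31.15
tcp_pos: [0.5257, 0.0328, 0.1219]
tool_rot: [0.766, 0.184, -0.503, 0.356]
force: [-0.2, -0.4, -0.3]
finger_gap: -0.002
```

Call:
{"name": "step_arm", "arguments": {"increments": [-0.8,0,0,0,1,-1.5,0,0,0,1,-2,0,0,0,1,-2,0,0,0,1,-2,0,0,0,1]}}

```text
t: 31.78
tcp_pos: [0.475, 0.0418, 0.23]
tool_rot: [0.766, 0.184, -0.503, 0.356]
force: [0.3, 0.5, -0.4]
finger_gap: -0.002
```

```bash
python3 - <<'E'
from h import *
plan()
m=camera_model("top");t=snapshot("top");s=snapshot("scene")
cv2.imwrite("pics/v10.png",np.hstack([cv2.resize(t[90:240,160:360],(400,300)),cv2.resize(s,(400,300))]))
h=cv2.cvtColor(t,cv2.COLOR_BGR2HSV)
M=np.zeros(t.shape[:2],np.uint8);M[145:170,222:300]=((h[...,1]<50)&(h[...,2]>70))[145:170,222:300]
n,l,st,c=cv2.connectedComponentsWithStats(M);k=1+np.argmax(st[1:,4]);cn=cv2.findContours((l==k).astype(np.uint8),0,1)[0][0]
b=plane(m,cv2.boxPoints(cv2.minAreaRect(cn)),.06)[:,:2];print(st[k],b.round(3).tolist())
E
```

```text
t 31.77 tcp [0.475  0.0418 0.23  ] yaw -46.7 tilt [ 0.427 -0.076 -0.901] F [ 0.3  0.5 -0.4] gap -0.00
[222 145  68  20 498] [[0.672, 0.151], [0.687, -0.033], [0.634, -0.036], [0.62, 0.146]]
```

View pics/v10.png

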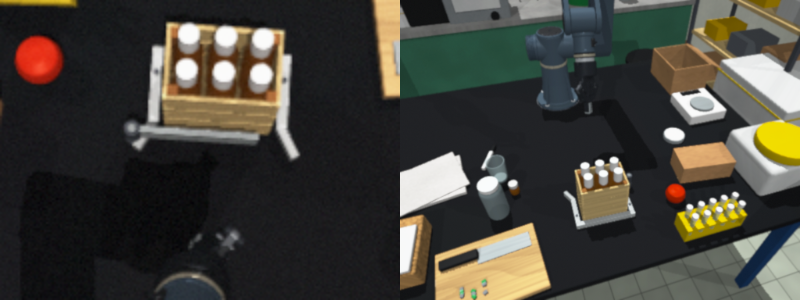

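The left half (top) shows the crate home, the bar from (133,128) to (258,139) nearly parallel to the crate's front (about 0.04 rad off), and the gripper well clear. The right half shows the bystanders where they started.

```bash
python3 -c "
from station import sign_off; print(sign_off())"
```

```text
the job is handed in; nothing more can be done
None
```

The crate is home in the bay, the bar is shut across its front, and the job was handed in at about 32 s of the 69 s allowed. No verdict was reported.

- **Lean:** the moves offer no tilt command. I got a lean of about 30° by reaching past the workspace edge high above the bench, then brought the tool down behind the crate.
- **Crate:** I pushed it with two fingertips about 40 mm above the bench until it stalled against the back stop. The force reached 35 N with no more travel, and the crate stayed upright. The top camera put its centre at x = 0.711, y = 0.017 m. That is about 3 mm from where I expected it in x and y, and square to within about 0.03 rad.
- **Bar:** I swept it round with the closed fingertips until it stopped, with 15 N at its end stop. The last picture shows it within about 0.04 rad of parallel to the crate's front.
- **End state:** the robot stands clear of everything with no contact force, and the bystanders look unmoved. I checked them by eye only.

**Checks that failed or disagreed:**
- **Bar measurement:** an automatic fit to the bar in the last picture failed because it merged the bar with the rail. The bar angle is therefore read from pixels by eye.
- **Crate width:** the wrist view read the crate 15 mm or more too wide (165 mm or more against 150 mm), because part of its sides was included. I used only the middle of that edge.
- **Wrist limits:** during the bar sweep, joints 4 and 5 sat at the ends of their ranges for several moves, and joint 6 reached its limit once. No reading went past a limit.

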